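# Book in two repaired units with the hand scanner

## Robot

A 6-joint arm with a two-finger parallel gripper is mounted at the origin on a cart in front of the work surface, level with it; the furniture and walls round the work are solid. World frame = base frame: x ahead of the robot, y to its left, z up, the work surface at z = 0. Lengths are in m, angles in rad, forces in N, time in s.
With the tool pointing down it reaches from about 0.325 to 0.875 m from the base axis. Payload 4.4 kg.
Tool frame: the origin (TCP) lies midway between the tips of the shut fingers; the grasp point (between the pads) lies 19 mm behind it; z points along the fingers, y is the line along which they close (so a half turn about z gives the same grasp; the last joint's range is limited). The gripper opens to 85 mm and grips with 20 to 120 N. Pads are 22 mm wide; open, the fingers measure 114 mm over their backs; the gripper's body (76 mm by 85 mm) begins 54 mm behind the grasp point. The pads swing forward as they close: fully open they stand 13 mm farther back than shut.
Start: joints at [-1.304, 0.207, 1.542, -0, 1.393, -0.15], TCP at [0.233, -0.526, 0.231] pointing down, gripper open.
Joint ranges: [-2.73, 2.73], [-0.86, 2.22], [0.23, 2.46], [-1.11, 4.25], [0.08, 2.63], [-2.82, 2.82]. Speed limits (rad/s): [2.79, 2.79, 3.14, 3.14, 3.14, 3.14].

## Interface

Orientations are given as a unit quaternion [x, y, z, w].
In Python, from cell import get_obs, grab_frame, job_done gives the robot as it stands.
- The arm moves only by the tool play_rows, never from a script. Its argument "rows" is a list of rows, each a list of 7 numbers: the turn, a rotation vector about the tool's x, y, z in degrees, then the shift along the tool's x, y, z in m, then the finger opening in m, from 0 to 0.0854. In form: [[ax, ay, az, tx, ty, tz, claw], ...]. A call has 1 to 20 rows; each row shifts and turns the commanded pose from where the row before left it, along the tool's axes as they then stand; what a row does not reach is not made up. A row lasts 1/10 s, in which the tool goes at most 50 mm and 8.59 degrees, less where a joint would pass 70% of its speed; a pose out of reach is approached as far as the arm can. A call with a gripper value outside its range is refused whole. The fingers move at their own pace and stop on an object; the grip force is fixed at half the most. Time passes only in rows, so rows that do not move let the fingers close. It gives the time, the measured TCP pose, the force, the opening and the grip force at its end, in the units of the state.
- get_obs(): the state, without advancing time (a new reading comes with each control period).
- grab_frame(name): name is "scene" or "top" or "wrist"; returns a dict with "img" (384x512x3 uint8, red, green, blue), "range_z" (384x512 float32, m along the optical axis (not along the pixel's ray), 0 where there is no reading), "camera_matrix" (3x3 intrinsics, pixels), "k1" (the pictures are not rectified: a ray, as slopes to the right and down, at radius r is drawn at 1 + k1 r^2 times it, then the intrinsics apply), "rvec" (rotation vector, rad) and "tvec" (3), from world to camera coordinates, as OpenCV has them. Camera axes: x right, y down, z forward; pixel columns grow to the right and rows downward; lengths in m; the calibration is good to about 2 mm. A picture is of the moment at which its call begins.
- job_done(): hands the job in; it is judged then, once.
The state is a dict: "clock": time; "joint_pos": joint angles; "qd": joint speeds; "tau": joint torques, N m; "ee_pos": TCP position; "tcp_rot": TCP orientation; "ft_force": force on the tool from outside, world axes, zero at the start; "torque": the same for the moment, N m; "gripper_width": finger opening in m; "grasp_force": force on a finger pad.
Only numpy, scipy, OpenCV 4.12 (cv2) and the standard library are available. Lean on these libraries where they do the work, as an engineer would, in place of code of your own. Each camera call takes 0.05 s, during which the arm holds its last target. There are 200 camera calls.

## Task

Book in the two repaired control units: take the hand scanner from its charging pad and aim it at the middle of the barcode label on the wide unit, square to the label with its nose about 60 mm away, and hold it still there for a second and a half; then do the same at the narrow unit. Afterwards set the scanner down (do not drop it) upright on its nose, in the middle of its pad, and let go. Touch neither unit with the scanner, and leave the other things on the bench where they stand.

Things in the scene. Friction and masses are not known exactly. Their poses are not given: they have to be found in the camera images.
- scanner: Grey hand scanner, 140 mm tall, 0.18 kg, standing loose on its nose on the pad. Origin: centre of the nose face; z runs from nose to handle, it looks out along -z. Head 56 (x) by 62 mm (y), 34 mm high, tapering until 56 mm; above, a flat-sided handle, 34 mm across x, 44 mm across y. Balances about 80 mm from the nose face. For aiming, its turn about its own axis does not matter.
- grip (a point): Point on the scanner's axis in the handle, 108 mm from the nose face, a good height to grip (across the 34 mm, along the scanner's x). Axes as the scanner's.
- focus (a point): The scanner's reading point: on its axis, 60 mm in front of the nose face (168 mm from grip). It should lie on the middle of the label. While the scanner stands on its pad this point lies below the bench top. Axes as the scanner's.
- dock: Black square charging pad, fixed, 100 x 100 mm. Origin: centre of its underside, z up. Its floor, on which the scanner stands, is 8 mm up; round it runs a lip 6 mm thick and 13 mm high, which leaves 88 x 88 mm, so that the scanner fits in turned any way when it is centred.
- unit_wide: The wide control unit, a fixed grey console 160 mm wide (y), 110 mm deep (x). Origin: centre of the underside, -x to its front. Front 26 mm high, then a panel sloping up and back at 30 degrees for 80 mm in plan, to a flat rear top 72 mm high. On the panel a dark window and, beside it on the +y side, the label.
- label_wide: White barcode label on the wide unit's sloping panel, 60 mm along its y, 36 mm along its x (up the slope). Origin: middle of the label; z points out of the label, square to it, 30 degrees from vertical, leaning to the unit's front. In the unit's frame its middle is at (-0.016, 0.038, 0.050).
- unit_narrow: The narrow control unit, a fixed grey console 90 mm wide (y), 110 mm deep (x). Origin: centre of the underside, -x to its front. Front 26 mm high, then a panel sloping up and back at 38 degrees for 80 mm in plan, to a flat rear top 88 mm high. The label is in the middle of the panel.
- label_narrow: White barcode label on the narrow unit's sloping panel, 60 mm along its y, 36 mm along its x (up the slope). Origin: middle of the label; z points out of the label, square to it, 38 degrees from vertical, leaning to the unit's front. In the unit's frame its middle is at (-0.016, 0, 0.058).
- freeze_can: Bystander: white spray can, 45 mm across, 164 mm tall, standing loose between the two units. Origin: centre of its underside.
- flux_bottle_a: Bystander: squeeze bottle with a needle, 30 mm across, 117 mm tall, standing loose beyond the pad. Origin: centre of its underside.
- paste_jar: Bystander: screw-lid jar, 46 mm across, 40 mm tall, standing loose in front, between the units. Origin: centre of its underside.
- solder_spool: Bystander: spool of solder wire, 58 mm across, 50 mm tall, standing loose at the left. Origin: centre of its underside.
Things that resemble listed ones, but are neither listed nor needed, are in the scene too. What is shaped like the scanner but green or pink is not meant. Of the things that look like the dock, the largest one is meant.

How it is judged:
On the way, in this order (a step that is already met when the one before it is completed fails the run):
1. Held 1.2 s at the wide unit's label: reading point within 20 mm of its middle, axis within 0.17 rad of square, slower than 0.03 m/s and 0.2 rad/s (distance between focus and label_wide below 0.02 m and angle between the z axis of scanner and the z axis of label_wide, either way round below 0.17 rad and linear speed of scanner below 0.03 m/s and angular speed of scanner below 0.2 rad/s), for 1.2 s.
2. Then the same at the narrow unit's label, for 1.2 s (distance between focus and label_narrow below 0.02 m and angle between the z axis of scanner and the z axis of label_narrow, either way round below 0.17 rad and linear speed of scanner below 0.03 m/s and angular speed of scanner below 0.2 rad/s), for 1.2 s.
At the end, for the whole second after the job is handed in: The scanner stands at rest on the pad's floor (8 mm up, within about 3 mm), upright within 0.06 rad, nose down, its middle within 16 mm of the pad's middle, released (horizontal distance between scanner and dock below 0.016 m and z of scanner in the frame of dock between 0.005 and 0.0105 m and angle between scanner's own z axis and vertical below 0.06 rad and height (world z) of grip above 0.1 m and linear speed of scanner below 0.02 m/s and contact force between the fingers and scanner below 0.1 N); the robot touches nothing.
It fails at once if The scanner is dropped: let go and falling faster than 0.5 m/s (contact force between the fingers and scanner below 0.05 N and linear speed of scanner above 0.5 m/s).
It fails at once if The scanner touches a unit (more than 1 N) (contact force between scanner and unit_wide above 1 N or contact force between scanner and unit_narrow above 1 N).
It fails at once if The can, bottle, jar or spool is pushed more than 25 mm or tipped more than 0.4 rad (distance of any of freeze_can, flux_bottle_a, paste_jar, solder_spool from where it was at the start of the episode above 0.025 m or angle between any of freeze_can, flux_bottle_a, paste_jar, solder_spool's own z axis and vertical above 0.4 rad).
It also fails if it takes over 66 s, if anything falls off the work surface, if the arm or the gripper's body presses on something with over 40 N, if the wrist force passes 120 N, or if a joint passes its speed limit or range.

## Working session

There is one attempt and no reset: what is moved stays moved. The work goes in short steps, Python scripts to look and compute and a tool call to move; the robot and the scene stay as the last step left them, time stands still between calls to the robot, and variables do not carry over. Pictures are saved under pics/ and viewed, at most 10 in all, crops included, and the job is handed in when it is done.

Besides the shell and the picture viewer there is one more tool, called after ">>>" by a JSON object that holds its "method" and its "body". play_rows: Moves the arm, as the interface text tells. Its arguments: {"type":"object","properties":{"rows":{"type":"array","items":{"type":"array","items":{"type":"number"}}}},"required":["rows"]}

```bash
ls; mkdir -p pics; python3 - <<'E'
from cell import *
import cv2, numpy as np
o=get_obs();print(o)
for n in("scene","top"):
    f=grab_frame(n);np.savez(f'{n}.npz',**f);cv2.imwrite(f'pics/{n}1.png',f['img'][:,:,::-1]);print(n,f['camera_matrix'],f['k1'],f['rvec'],f['tvec'])
E
```

```text
pics
{'clock': 0.0, 'joint_pos': array([-1.30352022e+00,  2.07449626e-01,  1.54299236e+00,  3.34987937e-06,
        1.39350165e+00, -1.50505398e-01]), 'qd': array([ 0.00032087, -0.00034596, -0.00083285,  0.00025097,  0.00042312,
       -0.00080604]), 'tau': array([ 1.29963624e-03, -3.83030462e+01, -2.91598535e+01,  4.82982614e-05,
        1.05960947e-02,  1.43848223e-05]), 'ee_pos': array([ 0.23307747, -0.52479362,  0.23009074]), 'tcp_rot': array([ 9.78260933e-01,  2.07374458e-01, -6.69467128e-05, -1.17358024e-03]), 'ft_force': array([-0.39442841,  0.49633487, -0.16984051]), 'torque': array([-0.01053679, -0.00319669,  0.00010495]), 'grasp_force': 0.0, 'gripper_width': 0.08538353733566298}
scene [[400.69920546   0.         259.28827668]
 [  0.         400.69920546 190.28990713]
 [  0.           0.           1.        ]] -0.083030372992047 [ 1.95986371 -0.59839137  0.39333617] [-0.46741984  0.1427997   1.24847698]
top [[475.5463206    0.         248.59226837]
 [  0.         475.5463206  190.71070448]
 [  0.           0.           1.        ]] -0.2011204237527727 [ 2.16666425 -2.16691452  0.26473567] [-0.07633424  0.53257423  1.48030485]
```

View pics/scene1.png

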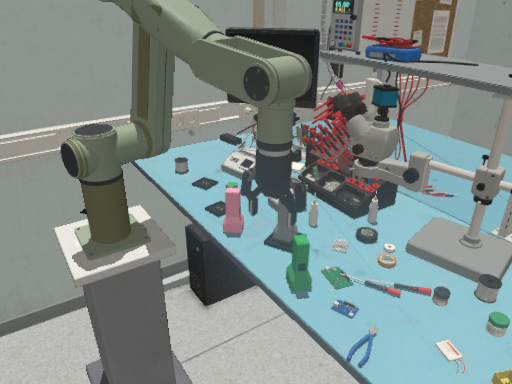

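View pics/top1.png

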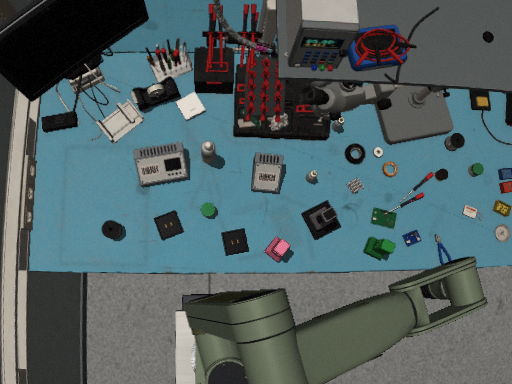

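The scene view is partly blocked by the arm. In the top view: grey scanner on its pad at about (321,219), wide unit at (161,164), narrow unit at (267,173), can (208,150), jar (208,210), bottle (312,176), spool (113,230). The smaller look-alike pads are at (168,225) and (235,241).

```bash
cat > h.py <<'E'
import numpy as np, cv2
def world(f):
    K=f['camera_matrix'];h,w=f['range_z'].shape;k=float(f['k1'])
    u,v=np.meshgrid(np.arange(w),np.arange(h))
    p=np.stack([u,v],-1).reshape(-1,1,2).astype(float)
    n=cv2.undistortPoints(p,K,np.array([k,0,0,0,0.]),None,None).reshape(h,w,2)
    z=f['range_z'];c=np.dstack([n*z[...,None],z])
    R=cv2.Rodrigues(f['rvec'])[0]
    return (c-f['tvec'])@R   # R^T(c-t)
E
python3 - <<'E'
from h import *
f=dict(np.load('top.npz'));P=world(f);np.save('P.npy',P)
def reg(n,u0,u1,v0,v1,zmin,zmax=1):
    Q=P[v0:v1,u0:u1].reshape(-1,3);Q=Q[(Q[:,2]>zmin)&(Q[:,2]<zmax)]
    r=cv2.minAreaRect(Q[:,:2].astype(np.float32));print(n,len(Q),np.round(Q.mean(0),3),'zmax',Q[:,2].max().round(3),'rect',np.round(r[0],4),np.round(r[1],3),round(r[2],1))
reg('wide',125,195,135,195,.015)
reg('narrow',247,290,146,200,.015)
reg('wtop',125,195,135,195,.066)
reg('ntop',247,290,146,200,.080)
reg('can',198,220,135,165,.02);reg('jar',198,220,198,220,.02);reg('bottle',303,322,165,185,.02);reg('spool',98,128,216,243,.02)
reg('dock',295,345,195,245,.004,.016);reg('scan',295,345,195,245,.03);reg('scantop',295,345,195,245,.12)
reg('d2',150,187,208,242,.004,.02);reg('d3',218,250,226,258,.004,.02)
reg('pink',260,300,230,265,.03);reg('green',360,400,232,262,.03)
print(np.round(P[40:200:20,[200,230,260,290,320,340]],2))
big=cv2.resize(f['img'][130:260,100:350,::-1],None,fx=3.2,fy=3.2,interpolation=cv2.INTER_CUBIC);cv2.imwrite('pics/crop1.png',big)
E
```

```text
wide 1797 [0.618 0.208 0.054] zmax 0.082 rect [0.6202 0.209 ] [0.112 0.161] 9.5
narrow 1080 [ 0.591 -0.133  0.065] zmax 0.096 rect [ 0.5934 -0.1346] [0.091 0.112] 84.7
wtop 588 [0.652 0.214 0.071] zmax 0.082 rect [0.6482 0.2125] [0.053 0.159] 10.4
ntop 364 [ 0.625 -0.137  0.088] zmax 0.096 rect [ 0.6215 -0.1367] [0.09  0.053] 85.8
can 269 [0.645 0.056 0.117] zmax 0.169 rect [0.653 0.055] [0.043 0.043] 38.8
jar 165 [0.474 0.055 0.039] zmax 0.048 rect [0.4749 0.0551] [0.045 0.042] 0.3
bottle 89 [ 0.583 -0.281  0.06 ] zmax 0.094 rect [ 0.5847 -0.2825] [0.027 0.024] 78.9
spool 257 [0.407 0.363 0.048] zmax 0.058 rect [0.4074 0.3645] [0.054 0.055] 17.6
dock 635 [ 0.442 -0.315  0.009] zmax 0.016 rect [ 0.4452 -0.3162] [0.169 0.165] 89.5
scan 391 [ 0.442 -0.305  0.097] zmax 0.156 rect [ 0.4449 -0.312 ] [0.056 0.059] 29.0
scantop 173 [ 0.444 -0.31   0.146] zmax 0.156 rect [ 0.4454 -0.3126] [0.034 0.044] 29.7
d2 463 [0.426 0.183 0.008] zmax 0.019 rect [0.4271 0.1837] [0.108 0.118] 0.4
d3 467 [ 0.372 -0.032  0.008] zmax 0.018 rect [ 0.3724 -0.0295] [0.101 0.101] 89.9
pink 349 [ 0.345 -0.16   0.
[... 515 characters left out ...]
 0.51]
  [ 0.72 -0.26  0.52]]

 [[ 0.85  0.09  0.  ]
  [ 0.86 -0.02  0.  ]
  [ 0.8  -0.1   0.17]
  [ 0.83 -0.21  0.1 ]
  [ 0.73 -0.25  0.37]
  [ 0.74 -0.31  0.33]]

 [[ 0.78  0.08  0.01]
  [ 0.78 -0.02  0.01]
  [ 0.71 -0.1   0.22]
  [ 0.78 -0.22  0.04]
  [ 0.74 -0.29  0.17]
  [ 0.77 -0.38  0.08]]

 [[ 0.71  0.08 -0.  ]
  [ 0.71 -0.02  0.  ]
  [ 0.72 -0.12 -0.  ]
  [ 0.72 -0.22 -0.01]
  [ 0.72 -0.33  0.01]
  [ 0.72 -0.4  -0.  ]]

 [[ 0.64  0.08  0.  ]
  [ 0.64 -0.02  0.  ]
  [ 0.62 -0.11  0.09]
  [ 0.65 -0.22  0.  ]
  [ 0.65 -0.32  0.01]
  [ 0.65 -0.4  -0.  ]]

 [[ 0.58  0.08  0.  ]
  [ 0.58 -0.02 -0.  ]
  [ 0.57 -0.11  0.05]
  [ 0.58 -0.22  0.  ]
  [ 0.58 -0.32 -0.  ]
  [ 0.58 -0.39  0.  ]]]
```

View pics/crop1.png

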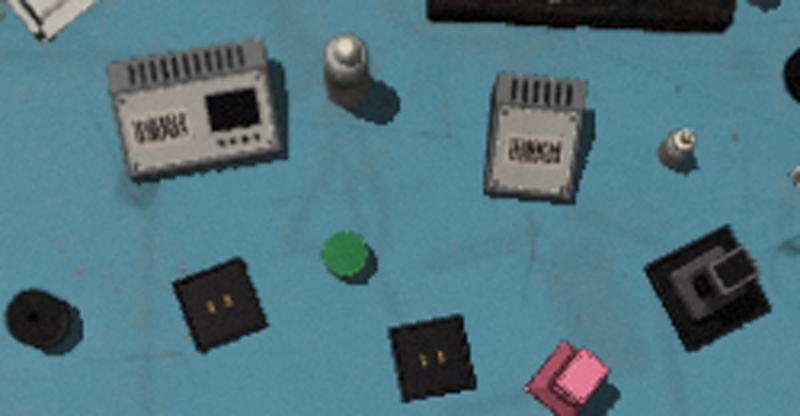

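Label centres: wide at top pixel (150,169), narrow at (267,177). Next: fit the label planes, dock and scanner precisely.

```bash
python3 - <<'E'
from h import *
f=dict(np.load('top.npz'));P=np.load('P.npy');I=f['img'].astype(int)
def plane(Q):
    c=Q.mean(0);n=np.linalg.svd(Q-c)[2][2];return c,n*np.sign(n[2])
from itertools import product
for n,(u,v),cen,psi,off,t in[('w',(150,169),(.6202,.209),9.8,(-.016,.038,.050),30),('n',(267,177),(.5934,-.1346),-5.2,(-.016,0,.058),38)]:
    Q=P[v-5:v+6,u-7:u+8].reshape(-1,3);c,nn=plane(Q)
    p=np.radians(psi);R=np.array([[np.cos(p),-np.sin(p)],[np.sin(p),np.cos(p)]])
    m=np.r_[R@off[:2]+cen,off[2]];t=np.radians(t)
    print(n,'px',P[v,u].round(4),'fitn',nn.round(3),'tilt',np.degrees(np.arccos(nn[2])).round(1),'psi',np.degrees(np.arctan2(-nn[1],-nn[0])).round(1),'model',m.round(4),np.r_[-np.sin(t)*R[:,0],np.cos(t)].round(3))
S=P[190:250,290:350].reshape(-1,3);g=I[190:250,290:350].reshape(-1,3)
dark=(g.max(1)<90)&(g[:,2]-g[:,0]<25)&(S[:,2]<.018)&(S[:,2]>.004)&(np.hypot(S[:,0]-.445,S[:,1]+.313)<.075)
D=S[dark];r=cv2.minAreaRect(D[:,:2].astype(np.float32));print('dock',dark.sum(),r)
H=S[(S[:,2]>.142)];r=cv2.minAreaRect(H[:,:2].astype(np.float32));print('top',len(H),r,H.mean(0))
H=S[(S[:,2]>.025)&(S[:,2]<.075)];r=cv2.minAreaRect(H[:,:2].astype(np.float32));print('head',len(H),r)
E
```

```text
w px [0.6018 0.2415 0.046 ] fitn [-0.524 -0.079  0.848] tilt 32.0 psi 8.5 model [0.598  0.2437 0.05  ] [-0.493 -0.085  0.866]
n px [ 0.576  -0.1353  0.058 ] fitn [-0.649  0.045  0.759] tilt 40.6 psi -3.9 model [ 0.5775 -0.1331  0.058 ] [-0.613  0.056  0.788]
dock 435 ((0.4430079758167267, -0.3191094398498535), (0.09897041320800781, 0.10089842975139618), 26.32872200012207)
top 152 ((0.358611136674881, -0.15110602974891663), (0.034159764647483826, 0.4106205701828003), 28.220117568969727) [ 0.43347985 -0.2871393   0.24998828]
head 186 ((0.4447719156742096, -0.31164684891700745), (0.056462112814188004, 0.059233468025922775), 29.03388023376465)
```

>>> {"method": "play_rows", "body": {"rows": [[0,0,-8,0,0,-0.02,0.0854],[0,0,-8,0,0,-0.02,0.0854],[0,0,-8,0,0,-0.02,0.0854],[0,0,-8,0,0,-0.02,0.0854],[0,0,-8,0,0,0,0.0854],[0,0,-8,0,0,0,0.0854],[0,0,-8,0,0,0,0.0854],[0,0,-8,0,0,0,0.0854],[0,0,-8,0,0,0,0.0854],[0,0,-8,0,0,0,0.0854],[0,0,-8,0,0,0,0.0854],[0,0,-8,0,0,0,0.0854]]}}

```text
clock: 1.3
ee_pos: [0.2332, -0.5252, 0.3105]
tcp_rot: [0.498, 0.867, 0.001, -0.0]
ft_force: [-0.4, 0.6, 0.0]
gripper_width: 0.0852
grasp_force: 0.0
```

>>> {"method": "play_rows", "body": {"rows": [[0,0,0,0.0096,0.0363,0,0.0854],[0,0,0,0.0096,0.0363,0,0.0854],[0,0,0,0.0096,0.0363,0,0.0854],[0,0,0,0.0096,0.0363,0,0.0854],[0,0,0,0.0096,0.0363,0,0.0854],[0,0,0,0.0096,0.0363,0,0.0854],[0,0,0,0.0096,0.0363,0,0.0854],[0,0,0,0.0095,0.0362,0,0.0854],[0,0,0,0,0,0,0.0854],[0,0,0,0,0,0,0.0854]]}}

```text
clock: 2.3
ee_pos: [0.4467, -0.3135, 0.3107]
tcp_rot: [0.5, 0.866, -0.0, -0.001]
ft_force: [-0.2, -0.6, 0.5]
gripper_width: 0.0857
grasp_force: 0.0
```

```bash
cat >> h.py <<'E'
from scipy.spatial.transform import Rotation as Rot
def delta(o,target,R=None):
    "tool-frame shift to target (and rotvec deg to R)"
    T=Rot.from_quat(o['tcp_rot']);d=T.inv().apply(np.array(target)-o['ee_pos'])
    r=(T.inv()*R).as_rotvec(degrees=True) if R is not None else None
    return d,r
E
python3 - <<'E'
from cell import *
from h import *
o=get_obs();print(o['ee_pos'],o['tcp_rot'],o['joint_pos'])
f=grab_frame('wrist');P=world(f);I=f['img'].astype(int);cv2.imwrite('pics/wrist1.png',f['img'][:,:,::-1])
S=P.reshape(-1,3);g=I.reshape(-1,3)
near=np.hypot(S[:,0]-.445,S[:,1]+.313)<.085
for a,b in((.145,.156),(.02,.075),(.11,.156)):
    H=S[near&(S[:,2]>a)&(S[:,2]<b)];print(a,len(H),cv2.minAreaRect(H[:,:2].astype(np.float32)) if len(H) else 0)
d=near&(S[:,2]>.0045)&(S[:,2]<.018)&(g.max(1)<90)&(g[:,2]-g[:,0]<25);print('dock',d.sum(),cv2.minAreaRect(S[d][:,:2].astype(np.float32)))
E
```

```text
[ 0.44669347 -0.3135095   0.31068234] [ 4.99585788e-01  8.66264174e-01 -1.79333354e-04 -6.23558750e-04] [-7.70197556e-01  9.40027617e-02  1.50672447e+00 -6.53053782e-04
  1.54198695e+00 -1.29473336e+00]
0.145 1419 ((0.4447997212409973, -0.3107876777648926), (0.03309749811887741, 0.04416792467236519), 29.025455474853516)
0.02 849 ((0.44421637058258057, -0.3107950985431671), (0.056335363537073135, 0.06024236977100372), 30.40526008605957)
0.11 1640 ((0.44432881474494934, -0.3104013502597809), (0.03331003710627556, 0.0456371046602726), 30.12445640563965)
dock 2483 ((0.44204452633857727, -0.3172910809516907), (0.09812283515930176, 0.09872268885374069), 26.533029556274414)
```

View pics/wrist1.png

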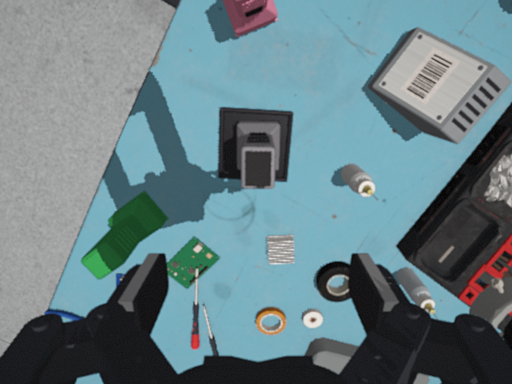

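The wrist view shows the grey scanner on the largest pad at (258,150), slightly off the pad's centre. The fingers are aligned with the handle, so I'll descend and grip.

>>> {"method": "play_rows", "body": {"rows": [[0,0,0,0.0032,-0.0006,0.03,0.0854],[0,0,0,0,0,0.03,0.0854],[0,0,0,0,0,0.03,0.0854],[0,0,0,0,0,0.03,0.0854],[0,0,0,0,0,0.025,0.0854],[0,0,0,0,0,0.025,0.0854],[0,0,0,0,0,0.02,0.0854],[0,0,0,0,0,0.015,0.0854],[0,0,0,0,0,0.011,0.0854],[0,0,0,0,0,0,0.0854],[0,0,0,0,0,0,0.0854],[0,0,0,0,0,0,0.06],[0,0,0,0,0,0,0.048],[0,0,0,0,0,0,0.04],[0,0,0,0,0,0,0.036],[0,0,0,0,0,0,0.03],[0,0,0,0,0,0,0.02],[0,0,0,0,0,0,0.02],[0,0,0,0,0,0,0.02],[0,0,0,0,0,0,0.02]]}}

```text
clock: 4.35
ee_pos: [0.445, -0.312, 0.0959]
tcp_rot: [0.5, 0.866, 0.0, 0.001]
ft_force: [0.8, 1.5, 5.1]
gripper_width: 0.0339
grasp_force: 60.0
```

>>> {"method": "play_rows", "body": {"rows": [[0,0,0,0,0,-0.008,0.02],[0,0,0,0,0,-0.015,0.02],[0,0,0,0,0,-0.025,0.02],[0,0,0,0,0,-0.035,0.02],[0,0,0,0,0,-0.035,0.02],[0,0,0,0,0,-0.035,0.02],[0,0,0,0,0,-0.035,0.02],[0,0,0,0,0,-0.025,0.02],[0,0,0,0,0,-0.012,0.02],[0,0,0,0,0,0,0.02]]}}

```text
clock: 5.35
ee_pos: [0.4447, -0.3122, 0.3216]
tcp_rot: [0.501, 0.866, -0.0, 0.001]
ft_force: [0.6, -0.1, -2.1]
gripper_width: 0.0337
grasp_force: 59.6
```

```bash
cat >> h.py <<'E'
LAB={'w':((.599,.243,.050),9.5,30),'n':((.577,-.134,.058),-4.8,38)}
def goal(k,o,back=0,d=.148):
    p,psi,t=LAB[k];psi,t=np.radians([psi,t])
    n=np.array([-np.sin(t)*np.cos(psi),-np.sin(t)*np.sin(psi),np.cos(t)])
    T=Rot.from_quat(o['tcp_rot']);z=T.apply([0,0,1])
    ax=np.cross(z,-n);a=np.arctan2(np.linalg.norm(ax),z@-n)
    R=Rot.from_rotvec(ax/np.linalg.norm(ax)*a)*T
    return np.array(p)+n*(d+back),R
E
python3 - <<'E'
from cell import *
from h import *
o=get_obs();print(o['ee_pos'],o['tcp_rot'],o['joint_pos'],o['gripper_width'],o['ft_force'])
g,R=goal('w',o,.08);print(g,*delta(o,g,R))
g,R=goal('w',o,0);print(g,*delta(o,g,R))
f=grab_frame('wrist');cv2.imwrite('pics/wrist2.png',f['img'][:,:,::-1])
E
```

```text
[ 0.44472476 -0.31220429  0.32158542] [ 5.00530875e-01  8.65717790e-01 -4.30929226e-04  1.16890016e-03] [-7.71235231e-01  8.13879504e-02  1.49844228e+00 -2.64078759e-04
  1.55928485e+00 -1.29360418e+00] 0.03373251615358346 [ 0.62367591 -0.11827557 -2.05614963]
[0.48656344 0.22418457 0.24745379] [0.44416111 0.30385198 0.07317016] [-2.80847596e+01 -1.03418094e+01 -5.68630443e-15]
[0.52601487 0.23078648 0.17817176] [0.43036897 0.34130664 0.14250215] [-2.80847596e+01 -1.03418094e+01 -5.68630443e-15]
```

View pics/wrist2.png

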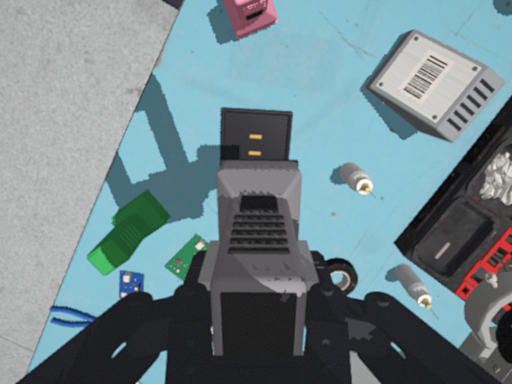

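The view shows the scanner held straight in the fingers with its pad below at (256,133).

>>> {"method": "play_rows", "body": {"rows": [[0,0,0,0.0157,0.0107,0,0.02],[0,0,0,0.0317,0.0217,0,0.02],[0,0,0,0.0317,0.0217,0,0.02],[0,0,0,0.0317,0.0217,0,0.02],[0,0,0,0.0317,0.0217,0,0.02],[0,0,0,0.0317,0.0217,0,0.02],[0,0,0,0.0317,0.0217,0,0.02],[0,0,0,0.0317,0.0217,0,0.02],[0,0,0,0.0317,0.0217,0,0.02],[0,0,0,0.0317,0.0217,0,0.02],[0,0,0,0.0317,0.0217,0,0.02],[0,0,0,0.0317,0.0217,0,0.02],[0,0,0,0.0317,0.0217,0,0.02],[0,0,0,0.0317,0.0217,0,0.02],[0,0,0,0.0164,0.0111,0,0.02],[-5.6,-2.07,0,0,0,0,0.02],[-5.6,-2.07,0,0,0,0,0.02],[-5.6,-2.07,0,0,0,0,0.02],[-5.6,-2.07,0,0,0,0,0.02],[-5.6,-2.07,0,0,0,0,0.02]]}}

```text
clock: 7.4
ee_pos: [0.4839, 0.2251, 0.3173]
tcp_rot: [0.483, 0.837, 0.164, 0.198]
ft_force: [0.0, -0.5, -1.7]
gripper_width: 0.0334
grasp_force: 60.6
```

```bash
python3 - <<'E'
from cell import *
from h import *
o=get_obs();print(o['ee_pos'],o['tcp_rot'],o['joint_pos'],o['gripper_width'],o['ft_force'])
g,R=goal('w',o,.0);print(g,*delta(o,g,R))
f=grab_frame('wrist');cv2.imwrite('pics/wrist3.png',f['img'][:,:,::-1]);np.savez('w3.npz',**f)
E
```

```text
[0.4839464  0.22509696 0.31729014] [0.48335416 0.83685697 0.16424309 0.19764457] [ 0.31668157 -0.25893903  1.90413998 -0.08759046  0.98303943 -0.1771148 ] 0.03342302521315277 [ 0.02457356 -0.48214611 -1.68524184]
[0.52601487 0.23078648 0.17817176] [ 0.00977929 -0.03079761  0.14181651] [-1.66834780e-01 -1.77074094e-01 -7.95139268e-16]
```

View pics/wrist3.png

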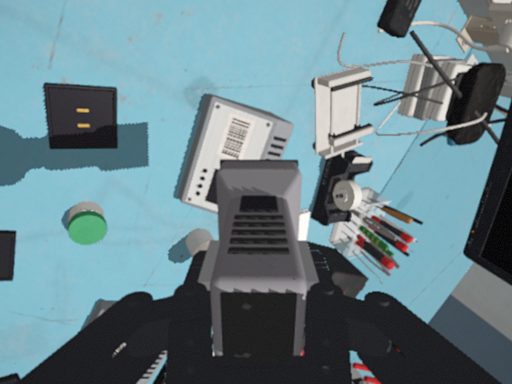

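The label on the wide unit is at (236,137), well visible; refine its position from this view.

```bash
python3 - <<'E'
from cell import *
from h import *
f=dict(np.load('w3.npz'));P=world(f)
Q=P[121:150,225:247].reshape(-1,3);print(P[137,236],np.median(Q,0))
c=Q.mean(0);n=np.linalg.svd(Q-c)[2][2];n*=np.sign(n[2]);print(n,np.degrees(np.arccos(n[2])),np.degrees(np.arctan2(-n[1],-n[0])))
E
```

```text
[0.59847086 0.24565843 0.05067717] [0.59612167 0.24780004 0.05090563]
[-0.48652489 -0.09912707  0.86802497] 29.77006632896448 11.516109850421437
```

>>> {"method": "play_rows", "body": {"rows": [[0,0,0,0.0012,-0.0038,0.0147,0.02],[0,0,0,0.0012,-0.0038,0.022,0.02],[0,0,0,0.0012,-0.0038,0.022,0.02],[0,0,0,0.0012,-0.0038,0.022,0.02],[0,0,0,0.0012,-0.0038,0.022,0.02],[0,0,0,0.0012,-0.0038,0.0195,0.02],[0,0,0,0.0012,-0.0038,0.0127,0.02],[0,0,0,0.0012,-0.0038,0.006,0.02],[0,0,0,0,0,0,0.02],[0,0,0,0,0,0,0.02]]}}

```text
clock: 8.45
ee_pos: [0.5279, 0.2306, 0.182]
tcp_rot: [0.484, 0.837, 0.164, 0.198]
ft_force: [0.1, 0.8, -1.5]
gripper_width: 0.0338
grasp_force: 60.7
```

```bash
python3 - <<'E'
from cell import *
from h import *
o=get_obs();print(o['clock'],o['ee_pos'],o['joint_pos'],o['gripper_width'],o['ft_force'])
T=Rot.from_quat(o['tcp_rot']);fo=o['ee_pos']+T.apply([0,0,.148]);print('focus',fo)
g,R=goal('w',o,.0);print(g,*delta(o,g,R))
E
```

```text
8.45 [0.52793305 0.23063538 0.18196525] [ 0.29678085 -0.0148936   1.98618778 -0.10407203  0.65656418 -0.16014738] 0.03379529483167316 [ 0.06288702  0.80085786 -1.52479613]
focus [0.60041224 0.24298659 0.05351988]
[0.52601487 0.23078648 0.17817176] [ 0.00165626 -0.00312314  0.0023655 ] [-1.69641835e-01 -1.53774686e-01  8.74653119e-15]
```

Within about 5 mm. I'll make a small correction and hold about 1.8 s.

>>> {"method": "play_rows", "body": {"rows": [[0,0,0,0.001,-0.002,0.002,0.02],[0,0,0,0,0,0,0.02],[0,0,0,0,0,0,0.02],[0,0,0,0,0,0,0.02],[0,0,0,0,0,0,0.02],[0,0,0,0,0,0,0.02],[0,0,0,0,0,0,0.02],[0,0,0,0,0,0,0.02],[0,0,0,0,0,0,0.02],[0,0,0,0,0,0,0.02],[0,0,0,0,0,0,0.02],[0,0,0,0,0,0,0.02],[0,0,0,0,0,0,0.02],[0,0,0,0,0,0,0.02],[0,0,0,0,0,0,0.02],[0,0,0,0,0,0,0.02],[0,0,0,0,0,0,0.02],[0,0,0,0,0,0,0.02],[0,0,0,0,0,0,0.02],[0,0,0,0,0,0,0.02]]}}

```text
clock: 10.45
ee_pos: [0.5274, 0.2306, 0.1794]
tcp_rot: [0.484, 0.837, 0.164, 0.198]
ft_force: [-0.1, -0.3, -1.7]
gripper_width: 0.0332
grasp_force: 60.7
```

```bash
python3 - <<'E'
from cell import *
from h import *
o=get_obs();print(o['clock'],o['ee_pos'],o['ft_force'])
o2=dict(o);T=Rot.from_quat(o['tcp_rot']);o2['ee_pos']=o['ee_pos']+T.apply([0,0,-.15]);print('after backing .15',o2['ee_pos'])
g,R=goal('n',o,.10);print(g,*delta(o2,g,R))
E
```

```text
10.45 [0.52735671 0.23055813 0.17942472] [-0.13165559 -0.32513494 -1.65917748]
after backing .15 [0.45374462 0.21803923 0.30951905]
[ 0.42485144 -0.12122373  0.25342667] [-0.27381644 -0.2099219   0.00615477] [-3.67875872e+00 -1.08078535e+01 -3.18582258e-15]
```

>>> {"method": "play_rows", "body": {"rows": [[0,0,0,0,0,-0.01,0.02],[0,0,0,0,0,-0.025,0.02],[0,0,0,0,0,-0.035,0.02],[0,0,0,0,0,-0.035,0.02],[0,0,0,0,0,-0.03,0.02],[0,0,0,0,0,-0.015,0.02],[0,0,0,-0.015,-0.0115,0,0.02],[0,0,0,-0.0304,-0.0233,0,0.02],[0,0,0,-0.0304,-0.0233,0,0.02],[0,0,0,-0.0304,-0.0233,0,0.02],[0,0,0,-0.0304,-0.0233,0,0.02],[0,0,0,-0.0304,-0.0233,0,0.02],[0,0,0,-0.0304,-0.0233,0,0.02],[0,0,0,-0.0304,-0.0233,0,0.02],[0,0,0,-0.0304,-0.0233,0,0.02],[0,0,0,-0.0154,-0.0118,0.006,0.02],[-1.22,-3.6,0,0,0,0,0.02],[-1.23,-3.6,0,0,0,0,0.02],[-1.23,-3.6,0,0,0,0,0.02],[0,0,0,0,0,0,0.02]]}}

```text
clock: 12.45
ee_pos: [0.4234, -0.1196, 0.2524]
tcp_rot: [0.49, 0.809, 0.145, 0.291]
ft_force: [-0.4, 0.0, -2.2]
gripper_width: 0.0331
grasp_force: 60.7
```

```bash
python3 - <<'E'
from cell import *
from h import *
o=get_obs();print(o['ee_pos'],o['tcp_rot'],o['joint_pos'],o['gripper_width'],o['ft_force'])
g,R=goal('n',o,.0);print(g,*delta(o,g,R))
f=grab_frame('wrist');cv2.imwrite('pics/wrist4.png',f['img'][:,:,::-1]);np.savez('w4.npz',**f)
E
```

```text
[ 0.42343367 -0.1195608   0.25240088] [0.48997352 0.80890202 0.14481757 0.29091466] [-0.77208041 -0.56578458  2.28124012  0.50202863  0.94830267 -1.45053686] 0.03306387889663706 [-0.4029215   0.02175033 -2.23538269]
[ 0.48620166 -0.12637545  0.17462559] [-0.0024148   0.00081551  0.10014369] [-0.04188015 -0.07004625  0.        ]
```

View pics/wrist4.png

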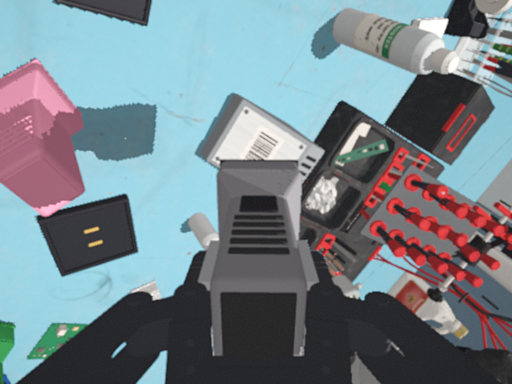

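The narrow unit's label is in view around (264,146), its lower part hidden by the scanner head; the pink scanner is clear. I'll refine the plane, then approach.

```bash
python3 - <<'E'
from h import *
f=dict(np.load('w4.npz'));P=world(f)
Q=P[135:155,225:285].reshape(-1,3);Q=Q[(Q[:,2]>.035)&(Q[:,2]<.086)&(Q[:,0]>.53)]
c=np.median(Q,0);n=np.linalg.svd(Q-Q.mean(0))[2][2];n*=np.sign(n[2]);print(P[147,264],n,np.degrees(np.arccos(n[2])),np.degrees(np.arctan2(-n[1],-n[0])))
lab=np.array([.577,-.134,.058]);print('plane offset of label',(lab-Q.mean(0))@n)
E
```

```text
[ 0.57688394 -0.12234523  0.06099165] [-0.61730292  0.04828736  0.78524228] 38.25690843261542 -4.472746286507822
plane offset of label -0.0019474005844099017
```

>>> {"method": "play_rows", "body": {"rows": [[0,0,0,-0.0003,0,0.008,0.02],[0,0,0,-0.0003,0,0.015,0.02],[0,0,0,-0.0003,0,0.018,0.02],[0,0,0,-0.0003,0,0.018,0.02],[0,0,0,-0.0003,0,0.015,0.02],[0,0,0,-0.0003,0,0.012,0.02],[0,0,0,0,0,0.008,0.02],[0,0,0,0,0,0.004,0.02],[0,0,0,0,0,0,0.02],[0,0,0,0,0,0,0.02]]}}

```text
clock: 13.5
ee_pos: [0.4858, -0.1277, 0.1773]
tcp_rot: [0.49, 0.808, 0.145, 0.292]
ft_force: [0.2, 0.0, -0.4]
gripper_width: 0.0335
grasp_force: 60.7
```

```bash
python3 - <<'E'
from cell import *
from h import *
o=get_obs();print(o['clock'],o['ee_pos'],o['joint_pos'],o['ft_force'])
T=Rot.from_quat(o['tcp_rot']);print('focus',o['ee_pos']+T.apply([0,0,.148]))
g,R=goal('n',o,.0);print(g,*delta(o,g,R))
E
```

```text
13.5 [ 0.4858059  -0.12773779  0.17732706] [-0.64426934 -0.24876486  2.25830192  0.58751857  0.63181915 -1.51674142] [ 0.17636091  0.04377791 -0.40722302]
focus [ 0.57664066 -0.13537353  0.06073056]
[ 0.48620166 -0.12637545  0.17462559] [ 0.00194698 -0.0004752   0.00230087] [1.37770233e-02 1.24345272e-02 3.18055470e-15]
```

Within 3 mm. Hold.

>>> {"method": "play_rows", "body": {"rows": [[0,0,0,0.001,0,0.001,0.02],[0,0,0,0,0,0,0.02],[0,0,0,0,0,0,0.02],[0,0,0,0,0,0,0.02],[0,0,0,0,0,0,0.02],[0,0,0,0,0,0,0.02],[0,0,0,0,0,0,0.02],[0,0,0,0,0,0,0.02],[0,0,0,0,0,0,0.02],[0,0,0,0,0,0,0.02],[0,0,0,0,0,0,0.02],[0,0,0,0,0,0,0.02],[0,0,0,0,0,0,0.02],[0,0,0,0,0,0,0.02],[0,0,0,0,0,0,0.02],[0,0,0,0,0,0,0.02],[0,0,0,0,0,0,0.02],[0,0,0,0,0,0,0.02],[0,0,0,0,0,0,0.02],[0,0,0,0,0,0,0.02]]}}

```text
clock: 15.5
ee_pos: [0.4858, -0.1267, 0.1758]
tcp_rot: [0.49, 0.808, 0.145, 0.291]
ft_force: [0.2, 0.1, -1.6]
gripper_width: 0.0331
grasp_force: 60.7
```

>>> {"method": "play_rows", "body": {"rows": [[0,0,0,0,0,-0.01,0.02],[0,0,0,0,0,-0.025,0.02],[0,0,0,0,0,-0.03,0.02],[0,0,0,0,0,-0.03,0.02],[0,0,0,0,0,-0.025,0.02],[0,0,0,0,0,-0.01,0.02],[0,0,0,0,0,0,0.02]]}}

```text
clock: 16.2
ee_pos: [0.4063, -0.121, 0.2805]
tcp_rot: [0.49, 0.808, 0.144, 0.294]
ft_force: [0.9, -0.4, -1.7]
gripper_width: 0.0331
grasp_force: 60.9
```

```bash
python3 - <<'E'
from cell import *
from h import *
o=get_obs();print(o['clock'],o['ee_pos'],o['joint_pos'])
a=np.radians(120.05/2);R=Rot.from_quat([np.cos(a),np.sin(a),0,0])
d,r=delta(o,(.4425,-.3185,.31),R);print(d,r)
o2=dict(o,tcp_rot=R.as_quat());print('after turn',delta(o2,(.4425,-.3185,.31))[0])
E
```

```text
16.2 [ 0.40626644 -0.12100594  0.28049495] [-0.8297186  -0.65114485  2.26556518  0.49918728  1.0581993  -1.45369445]
[-0.19552518 -0.05344508  0.01004236] [31.71122267 21.31532671 -2.43523472]
after turn [-0.18909279 -0.06753289 -0.02950505]
```

>>> {"method": "play_rows", "body": {"rows": [[6.34,4.26,-0.49,0,0,0,0.02],[6.34,4.26,-0.49,0,0,0,0.02],[6.34,4.26,-0.49,0,0,0,0.02],[6.34,4.26,-0.49,0,0,0,0.02],[6.34,4.26,-0.49,0,0,0,0.02],[0,0,0,-0.0135,-0.0048,-0.0021,0.02],[0,0,0,-0.027,-0.0096,-0.0042,0.02],[0,0,0,-0.027,-0.0096,-0.0042,0.02],[0,0,0,-0.027,-0.0096,-0.0042,0.02],[0,0,0,-0.027,-0.0096,-0.0042,0.02],[0,0,0,-0.027,-0.0096,-0.0042,0.02],[0,0,0,-0.027,-0.0096,-0.0042,0.02],[0,0,0,-0.0135,-0.0048,-0.0021,0.02],[0,0,0,0,0,0,0.02],[0,0,0,0,0,0,0.02]]}}

```text
clock: 17.7
ee_pos: [0.4425, -0.3166, 0.3062]
tcp_rot: [0.499, 0.867, 0.001, -0.003]
ft_force: [-0.0, 0.5, -2.3]
gripper_width: 0.0337
grasp_force: 61.0
```

```bash
python3 - <<'E'
from cell import *
from h import *
o=get_obs();print(o['clock'],o['ee_pos'],o['tcp_rot'],o['joint_pos'])
a=np.radians(120.05/2);R=Rot.from_quat([np.cos(a),np.sin(a),0,0])
print(delta(o,(.4425,-.3185,.0965),R))
f=grab_frame('top');P=world(f);g=f['img'].astype(int).reshape(-1,3);S=P.reshape(-1,3)
d=(np.hypot(S[:,0]-.443,S[:,1]+.318)<.085)&(S[:,2]>.0045)&(S[:,2]<.018)&(g.max(1)<90)&(g[:,2]-g[:,0]<25);print('dock',d.sum(),cv2.minAreaRect(S[d][:,:2].astype(np.float32)))
def reg(n,u0,u1,v0,v1):
    Q=P[v0:v1,u0:u1].reshape(-1,3);Q=Q[Q[:,2]>.02];print(n,len(Q),cv2.minAreaRect(Q[:,:2].astype(np.float32))[0])
reg('can',198,220,135,165);reg('jar',198,220,198,220)
E
```

```text
17.7 [ 0.44245668 -0.31661944  0.30615581] [ 0.49903446  0.86657632  0.00143635 -0.00283288] [-7.81002043e-01  9.58287653e-02  1.51387693e+00  1.32952961e-03
  1.53809889e+00 -1.30687170e+00]
(array([-0.00297816, -0.00083557,  0.20964143]), array([-0.01961106, -0.36343938,  0.07738516]))
dock 312 ((0.4413162171840668, -0.32746797800064087), (0.10915616154670715, 0.11313729733228683), 26.164216995239258)
can 269 (0.4757958948612213, 0.05194097384810448)
jar 166 (0.4745334982872009, 0.055061496794223785)
```

>>> {"method": "play_rows", "body": {"rows": [[0,-0.3,0,-0.0015,-0.0008,0.015,0.02],[0,0,0,0,0,0.03,0.02],[0,0,0,0,0,0.035,0.02],[0,0,0,0,0,0.035,0.02],[0,0,0,0,0,0.03,0.02],[0,0,0,0,0,0.025,0.02],[0,0,0,0,0,0.015,0.02],[0,0,0,0,0,0.008,0.02],[0,0,0,0,0,0.005,0.02],[0,0,0,0,0,0.003,0.02],[0,0,0,0,0,0.002,0.02],[0,0,0,0,0,0,0.02],[0,0,0,0,0,0,0.02],[0,0,0,0,0,0,0.02]]}}

```text
clock: 19.15
ee_pos: [0.4432, -0.3195, 0.1044]
tcp_rot: [0.499, 0.867, -0.001, 0.001]
ft_force: [0.6, -0.5, -1.6]
gripper_width: 0.0334
grasp_force: 61.1
```

```bash
python3 - <<'E'
from cell import *
from h import *
o=get_obs();print(o['clock'],o['ee_pos'],o['ft_force'])
a=np.radians(120.05/2);R=Rot.from_quat([np.cos(a),np.sin(a),0,0])
print(delta(o,(.4425,-.318,.0965),R))
f=grab_frame('wrist');P=world(f);cv2.imwrite('pics/wrist5.png',f['img'][:,:,::-1])
E
```

```text
19.15 [ 0.44316918 -0.31951208  0.10440567] [ 0.57489918 -0.53254054 -1.58424632]
(array([0.00165647, 0.00018499, 0.0079029 ]), array([-0.03349182,  0.09280644,  0.0841215 ]))
```

View pics/wrist5.png

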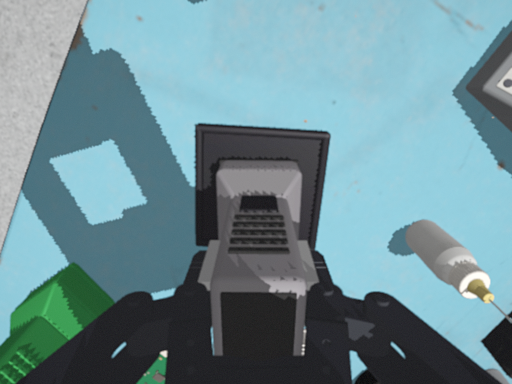

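The scanner's head (218–302) sits centred over the pad (196–328 columns), about 8 mm above the floor. Lowering slowly.

>>> {"method": "play_rows", "body": {"rows": [[0,0,0,0.001,0,0.002,0.02],[0,0,0,0,0,0.002,0.02],[0,0,0,0,0,0.0015,0.02],[0,0,0,0,0,0.001,0.02],[0,0,0,0,0,0,0.02],[0,0,0,0,0,0,0.02]]}}

```text
clock: 19.8
ee_pos: [0.4424, -0.3183, 0.0973]
tcp_rot: [0.499, 0.867, -0.001, -0.0]
ft_force: [0.2, -0.1, -1.9]
gripper_width: 0.034
grasp_force: 61.1
```

>>> {"method": "play_rows", "body": {"rows": [[0,0,0,0,0,0.0005,0.02],[0,0,0,0,0,0.0005,0.02],[0,0,0,0,0,0,0.02],[0,0,0,0,0,0,0.02]]}}

```text
clock: 20.2
ee_pos: [0.4424, -0.3183, 0.0964]
tcp_rot: [0.499, 0.867, -0.001, 0.0]
ft_force: [0.7, 0.1, -1.5]
gripper_width: 0.0337
grasp_force: 61.1
```

Not in contact yet (the force is still −1.5 N, the scanner's weight). Continuing.

>>> {"method": "play_rows", "body": {"rows": [[0,0,0,0,0,0.0005,0.02],[0,0,0,0,0,0.0005,0.02],[0,0,0,0,0,0,0.02],[0,0,0,0,0,0,0.02]]}}

```text
clock: 20.6
ee_pos: [0.4425, -0.3184, 0.0958]
tcp_rot: [0.499, 0.867, -0.001, 0.0]
ft_force: [-0.5, 1.1, 2.8]
gripper_width: 0.0329
grasp_force: 61.5
```

>>> {"method": "play_rows", "body": {"rows": [[0,0,0,0,0,0.0005,0.02],[0,0,0,0,0,0,0.02],[0,0,0,0,0,0,0.02]]}}

```text
clock: 20.9
ee_pos: [0.4426, -0.3185, 0.0958]
tcp_rot: [0.499, 0.867, -0.001, 0.0]
ft_force: [-1.6, 2.3, 6.4]
gripper_width: 0.0331
grasp_force: 62.2
```

The nose is on the floor (+6 N). Release gradually, then retreat straight up.

>>> {"method": "play_rows", "body": {"rows": [[0,0,0,0,0,0,0.036],[0,0,0,0,0,0,0.042],[0,0,0,0,0,0,0.055],[0,0,0,0,0,0,0.07],[0,0,0,0,0,0,0.0854],[0,0,0,0,0,0,0.0854],[0,0,0,0,0,0,0.0854],[0,0,0,0,0,0,0.0854]]}}

```text
clock: 21.7
ee_pos: [0.4424, -0.3183, 0.0948]
tcp_rot: [0.499, 0.867, -0.001, 0.0]
ft_force: [0.4, 0.2, -0.2]
gripper_width: 0.0855
grasp_force: 0.0
```

>>> {"method": "play_rows", "body": {"rows": [[0,0,0,0,0,-0.005,0.0854],[0,0,0,0,0,-0.01,0.0854],[0,0,0,0,0,-0.02,0.0854],[0,0,0,0,0,-0.03,0.0854],[0,0,0,0,0,-0.03,0.0854],[0,0,0,0,0,-0.03,0.0854],[0,0,0,0,0,-0.03,0.0854],[0,0,0,0,0,-0.03,0.0854],[0,0,0,0,0,-0.02,0.0854],[0,0,0,0,0,0,0.0854],[0,0,0,0,0,0,0.0854]]}}

```text
clock: 22.8
ee_pos: [0.4425, -0.3181, 0.3003]
tcp_rot: [0.499, 0.867, -0.001, 0.001]
ft_force: [-0.0, -0.6, -0.4]
gripper_width: 0.0854
grasp_force: 0.0
```

```bash
python3 - <<'E'
from cell import *
from h import *
f=grab_frame('wrist');P=world(f);I=f['img'].astype(int);cv2.imwrite('pics/wrist6.png',f['img'][:,:,::-1])
S=P.reshape(-1,3);g=I.reshape(-1,3)
near=np.hypot(S[:,0]-.443,S[:,1]+.318)<.085
for a,b in((.141,.156),(.02,.075)):
    H=S[near&(S[:,2]>a)&(S[:,2]<b)];print(a,len(H),H[:,2].max(),cv2.minAreaRect(H[:,:2].astype(np.float32)))
d=near&(S[:,2]>.0045)&(S[:,2]<.018)&(g.max(1)<90)&(g[:,2]-g[:,0]<25);print('dock',d.sum(),cv2.minAreaRect(S[d][:,:2].astype(np.float32)))
E
```

```text
0.141 1532 0.1521354637465695 ((0.442609965801239, -0.3176707625389099), (0.033243630081415176, 0.044312842190265656), 29.146018981933594)
0.02 924 0.07457288856602082 ((0.4418151378631592, -0.31761693954467773), (0.05606161803007126, 0.061952780932188034), 29.632566452026367)
dock 2701 ((0.44214576482772827, -0.31716325879096985), (0.09783907234668732, 0.09828724712133408), 26.649883270263672)
```

View pics/wrist6.png

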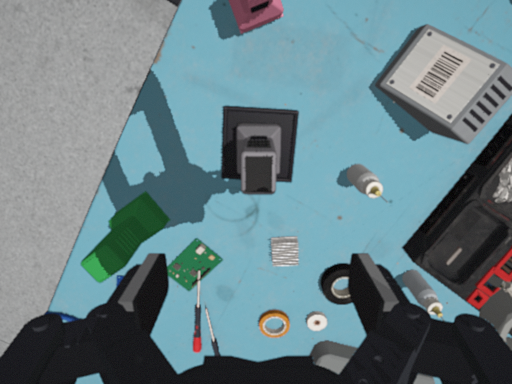

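The scanner stands upright in the middle of its pad at (258,150), within about 1 mm, and the gripper is clear. Handing in.

```bash
python3 -c "
from cell import *
print(job_done())"
```

```text
the job is handed in; nothing more can be done
None
```

I held the scanner still for about 2 s at the wide unit's label and then at the narrow unit's. I then set it upright on its pad, about 1 mm from the middle, and let go; the job is handed in at about 23 s, with no verdict returned.

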